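# Press a label holder behind a parts bin's lip and keep it there

## Robot

A 7-joint arm with a two-finger parallel gripper is mounted at the origin on the work surface. World frame = base frame: x ahead of the robot, y to its left, z up, the work surface at z = 0. Lengths are in m, angles in rad, forces in N, time in s.
With the tool pointing down it reaches from about 0.425 to 1.025 m from the base axis. Payload 9.4 kg.
Tool frame: the origin (TCP) lies at the very end of the fingers, on their centre line; the grasp point (between the pads) lies 19 mm behind it; z points along the fingers, y is the line along which they close (so a half turn about z gives the same grasp; the last joint's range is limited). The gripper opens to 85 mm and grips with 20 to 120 N. Pads are 22 mm wide; open, the fingers measure 114 mm over their backs; the gripper's body (76 mm by 85 mm) begins 54 mm behind the grasp point. The pads swing forward as they close: fully open they stand 13 mm farther back than shut.
Start: joints at [-1.279, 0.599, -0.003, 1.599, 0.002, 0.943, -0.08], TCP at [0.261, 0.676, 0.231] pointing down, gripper open.
Joint ranges: [-2.57, 2.57], [-0.35, 1.97], [-1.29, 1.29], [0.11, 2.56], [-1.05, 4.19], [0.11, 1.86], [-2.63, 2.63]. Speed limits (rad/s): [2.22, 2.22, 3.01, 3.01, 3.14, 3.14, 3.14].

## Interface

Orientations are given as a unit quaternion [x, y, z, w].
In Python, from workcell import ctrl gives the robot as it stands.
- The arm moves only by the tool servo_tool, never from a script. Its argument "plan" is a list of rows, each a list of 6 numbers: the shift along the world's x, y, z scaled (see below), then the turn, a rotation vector about the world's x, y, z scaled (see below). In form: [[x, y, z, wx, wy, wz], ...]. A call has 1 to 10 rows; each row is the pose to reach, as a shift and turn from the pose commanded when the call began; what a row does not reach only later rows make up. The controller multiplies each number of a shift by 0.1 m and each number of a turn by pi/2 rad. A row lasts 1/8 s, in which the tool goes at most 62.5 mm and 10.7 degrees, less where a joint would pass 70% of its speed; a pose out of reach is approached as far as the arm can. A call with a number of a shift or a turn outside -1 to 1 is refused whole. A call with a gripper value outside its range is refused whole. "grip" is the closure, from 0 (fully open) to 1 (shut), set as the call begins (left out, the last holds). The fingers move at their own pace and stop on an object; "squeeze" is the grip in N (left out, the last holds). Time passes only in rows, so rows that repeat a pose let the fingers close. It gives the time, the measured TCP pose, the force, the opening and the grip force at its end, in the units of the state.
- ctrl.get_obs(): the state, without advancing time (a new reading comes with each control period).
- ctrl.snapshot(name): name is "scene" or "side" or "wrist"; returns a dict with "image" (420x560x3 uint8, red, green, blue), "K" (3x3 intrinsics, pixels), "position" and "attitude" of the camera in the world. Camera axes: x right, y up, looking along -z (the intrinsics and any distortion apply to the point x, -y, -z); pixel columns grow to the right and rows downward; lengths in m; the calibration is good to about 2 mm. The wrist camera is an equidistant fisheye: a pixel r from the principal point sees the ray r / f radians off the axis. A picture is of the moment at which its call begins. There is no depth.
- ctrl.finish_job(): hands the job in; it is judged then, once.
The state is a dict: "t": time; "qpos": joint angles; "qd": joint speeds; "joint_efforts": joint torques, N m; "tool_pos": TCP position; "orientation": TCP orientation; "force": force on the tool from outside, world axes, zero at the start; "moment": the same for the moment, N m; "grip_width": opening from 0.0 (shut) to 1.0 (fully open); "grip_force": force on a finger pad.
Only numpy, scipy, OpenCV 4.12 (cv2) and the standard library are available. Lean on these libraries where they do the work, as an engineer would, in place of code of your own. Each camera call takes 0.05 s, during which the arm holds its last target. There are 200 camera calls.

## Task

Three plywood parts bins stand in a row on the bench and one of them has no label. Draw the spare label holder out of its slotted wooden block and push its thin tongue down behind the aluminium lip on the front of that bin, midway along the lip and with the paper card facing outwards like its neighbours, until it is fully home against the spring. The spring would lift it again, so finish while still holding it pressed fully home, and leave the carved bird, glue bottle and cork sanding block where they are.

Things in the scene. Friction and masses are not known exactly. Their poses are not given: they have to be found in the camera images.
- holder: Spare label holder, grey plastic, 71 mm tall, 40-80 g, upright in the block at the start. Upper part, to be gripped front to back: 12 mm thick (x), 56 wide (y), z 35 to 71, paper card on its front (-x). Below: a plain tongue 5 thick (x), 60 wide (y), z 0 to 36. Origin: centre of the tongue's underside; z up, -x the way the card faces.
- card (a point): Centre of the holder's card face: 6 mm in front (-x) of the holder's origin axis and 53 mm above its underside. Axes as the holder's.
- block: Fixed slotted block of pale wood, 60 (x) by 90 (y) by 32 mm high, with one slot along its y axis, 7.5 by 66 mm and 22 mm deep, open above, in which the holder's tongue stands (holder's underside 10 mm above the bench). Origin: centre of its underside.
- bin: The bin with no label, in any of the 3 places of the row: fixed open box 150 (x) by 130 (y) by 75 mm high on a 12 mm board. Origin: centre of underside; -x is its front, towards the robot. Front wall: outer face x = -75, top z = 75. Before it a fixed lip 3 mm thick, 120 long (y), z 36 to 66, then flared outwards to x = -93, z = 74. Slot between wall and lip: 8.5 mm wide, open above.
- slot_home (a point): Where the centre of the holder's underside is when fully home: mid plane of the slot (bin x = -79.25 mm), midway along the lip, level with the fixed stops, 45 mm above the bin's underside and 30 mm below the top of its front wall. Axes as the bin's.
- ejector (a joint): Steel spring ejector, 30 mm wide, in the middle of that bin's slot: how far it is pressed down (m). At 0 its top is 10 mm above the stops; the holder's underside meets it there and pushes it down against 3 N at first, 8 N at 0.010, where the tongue sits on the rigid stops either side.
- bird: Small carved wooden bird about 90 mm tall, 65 mm across, loose on the bench; leave alone. Origin: centre of its underside.
- glue: White glue bottle 48 mm across and 130 mm tall, loose, leave alone. Origin: centre of its underside.
- sander: Cork sanding block 70 x 110 x 35 mm, loose, leave alone. Origin: centre of its underside.

How it is judged:
On the way, in this order (a step that is already met when the one before it is completed fails the run):
1. the label holder is drawn up out of the block (z of holder in the frame of block above 0.036 m), for 0.1 s.
2. its tongue is behind the lip of the bin without a label (x of holder in the frame of slot_home between -0.004 and 0.004 m and y of holder in the frame of slot_home between -0.012 and 0.012 m and z of holder in the frame of slot_home below 0.018 m), for 0.05 s.
At the end, for the whole second after the job is handed in: Holder behind the unlabelled bin's lip: within 4 mm of the slot's mid plane, 12 mm of its middle, 2.5 mm of the stops, 0.2 rad of upright, card outwards, spring down 7.5 mm or more, pressed on the bin with over 4 N, fingers still on it with over 3 N, at rest (x of holder in the frame of slot_home between -0.004 and 0.004 m and y of holder in the frame of slot_home between -0.012 and 0.012 m and z of holder in the frame of slot_home between -0.004 and 0.0025 m and x of card in the frame of slot_home below -0.001 m and angle between holder's own z axis and vertical below 0.2 rad and value of joint ejector above 0.0075 m and contact force between holder and bin above 4 N and contact force between the fingers and holder above 3 N and linear speed of holder below 0.02 m/s); the arm keeps its last pose, push and grip.
It fails at once if the bird is moved more than 30 mm (distance of bird from where it was at the start of the episode above 0.03 m).
It fails at once if the glue is moved more than 30 mm (distance of glue from where it was at the start of the episode above 0.03 m).
It fails at once if the sander is moved more than 30 mm (distance of sander from where it was at the start of the episode above 0.03 m).
It also fails if it takes over 40 s, if anything falls off the work surface, if the arm or the gripper's body presses on something with over 40 N, if the wrist force passes 120 N, or if a joint passes its speed limit or range.

## Working session

There is one attempt and no reset: what is moved stays moved. The work goes in short steps, Python scripts to look and compute and a tool call to move; the robot and the scene stay as the last step left them, time stands still between calls to the robot, and variables do not carry over. Pictures are saved under pics/ and viewed, at most 10 in all, crops included, and the job is handed in when it is done.

Besides the shell and the picture viewer there is one more tool, called after "Call:" as name(argument=value, ...), one argument or row to a line, values as JSON. servo_tool: Moves the arm, as the interface text tells. Its arguments: {"type":"object","properties":{"plan":{"type":"array"},"grip":{"type":"number"},"squeeze":{"type":"number"}},"required":["plan"]}

```bash
mkdir -p pics
cat > h.py <<'E'
import numpy as np, cv2, pickle
from scipy.spatial.transform import Rotation as R
from workcell import ctrl
def snap(cam,name):
    s=ctrl.snapshot(cam); s['image']=np.asarray(s['image'])
    cv2.imwrite(f'pics/{name}.png',s['image'][:,:,::-1]); pickle.dump(s,open(f'pics/{name}.pkl','wb')); return s
def load(n): return pickle.load(open(f'pics/{n}.pkl','rb'))
def rot(s):
    a=np.asarray(s['attitude'],float)
    return a if a.shape==(3,3) else R.from_quat(a).as_matrix()
E
python3 - <<'E'
from h import *
for c in ['scene','side','wrist']:
    s=snap(c,c+'0'); print(c,s['K'],s['position'],s['attitude'],[k for k in s])
print(ctrl.get_obs())
a=[load(c+'0')['image'] for c in ['scene','side','wrist']]
E
```

```text
scene [[475.34960824   0.         280.58302648]
 [  0.         475.34960824 213.03939023]
 [  0.           0.           1.        ]] [1.40155386 0.06409717 0.64576905] [0.32815672 0.34704492 0.65501899 0.58551099] ['image', 'K', 'position', 'attitude']
side [[478.32154554   0.         278.71160011]
 [  0.         478.32154554 206.13867875]
 [  0.           0.           1.        ]] [ 0.03827125 -0.92256083  0.74413321] [ 0.47212889 -0.11065435 -0.22146015  0.84605279] ['image', 'K', 'position', 'attitude']
wrist [[325.1922621    0.         278.68328425]
 [  0.         325.1922621  211.43198016]
 [  0.           0.           1.        ]] [0.1857234  0.70532045 0.37397901] [-0.13371787 -0.09055046  0.55768029  0.8141946 ] ['image', 'K', 'position', 'attitude']
{'t': 0.15, 'qpos': array([-1.27873881,  0.59993246, -0.00253945,  1.59997524,  0.00182677,
        0.94288884, -0.07979501]), 'qd': array([ 0.00072438, -0.0017609 , -0.00042513, -0.00253541, -0.00022539,
        0.00038037, -0.00250917]), 'joint_efforts': array([ 3.74208365e-03, -7.76996112e+01,  1.56710453e+00, -2.58237898e+01,
        1.24889903e-02,  6.81870180e-03,  4.30562167e-06]), 'tool_pos': array([0.2612156 , 0.67591362, 0.23061143]), 'orientation': array([ 1.83298525e-01,  9.83057114e-01, -5.99791096e-04, -4.11685025e-05]), 'force': array([ 0.20818819, -0.2293252 ,  0.44451913]), 'moment': array([ 0.01442022,  0.00894491, -0.00142025]), 'grip_force': 0.0, 'grip_width': 1.0004565264426237}
```

View pics/scene0.png

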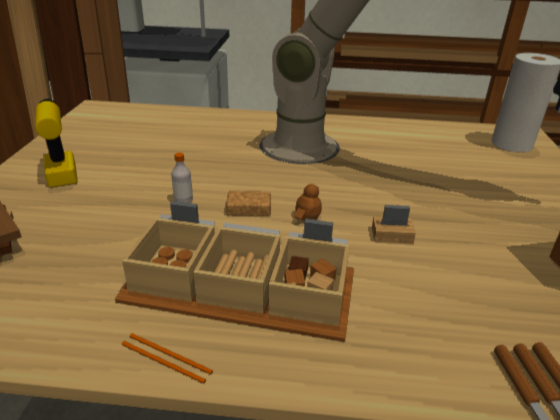

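View pics/side0.png

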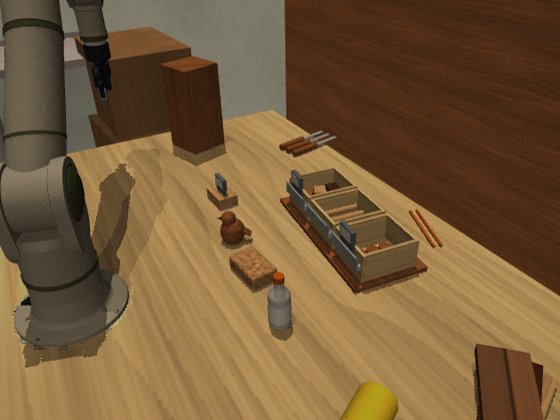

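The middle bin is the unlabelled one: its lip is bare, at about (250,232) in scene and (320,222) in side. The holder's block is near (394,225) in scene and (222,190) in side. Next I'll enlarge both.

Run:
```python
from h import *
a=load('scene0')['image'][:,:,::-1]; b=load('side0')['image'][:,:,::-1]
z=lambda im,x,y,w,h,k:cv2.resize(im[y:y+h,x:x+w],None,fx=k,fy=k,interpolation=cv2.INTER_CUBIC)
# left col: scene bin  (x 185..285,y 215..315), scene block ; right: side
t=np.hstack([z(a,190,215,100,75,4),z(a,360,190,100,75,4)])
u=np.hstack([z(b,290,175,100,75,4),z(b,180,155,100,75,4)])
cv2.imwrite('pics/c1.png',np.vstack([t,u]))
```

```text
(no output)
```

View pics/c1.png

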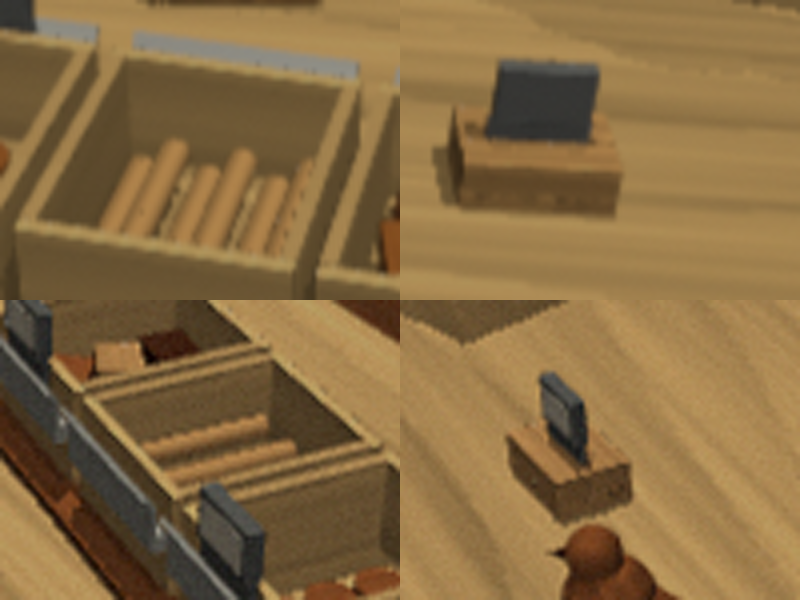

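```bash
cat >> h.py <<'E'
from scipy.optimize import least_squares
def proj(s,P):
    p=(np.asarray(P)-np.asarray(s['position']))@rot(s); c=p*[1,-1,-1]
    K=s['K']; 
    if abs(K[0,0]-325)<5:
        r=np.hypot(c[:,0],c[:,1]); th=np.arctan2(r,c[:,2]); d=c[:,:2]/r[:,None]*th[:,None]
    else: d=c[:,:2]/c[:,2:]
    return d*K[0,0]+K[:2,2]
def fit(obs,x0):
    # obs: list of (snap, local pts, pixels); pose x,y,z,yaw
    def f(v):
        c,s=np.cos(v[3]),np.sin(v[3]); M=np.array([[c,-s,0],[s,c,0],[0,0,1]])
        return np.concatenate([(proj(sn,np.array(L)@M.T+v[:3])-np.array(px)).ravel() for sn,L,px in obs])
    r=least_squares(f,x0,loss='soft_l1'); return r.x,r.fun.reshape(-1,2).round(1)
E
python3 - <<'E'
from h import *
np.set_printoptions(precision=4,suppress=True)
a,b=load('scene0'),load('side0')
F,B,Y,T=-.075,.075,.065,.075
bo=[(a,[[F,-Y,T],[F,Y,T],[B,-Y,T],[B,Y,T],[-.093,-.06,.074],[-.093,.06,.074]],[[220,228.2],[279.5,234.5],[195,272],[263.75,282.5],[223.75,223.5],[279.5,231]]),
 (b,[[F,Y,T],[F,-Y,T],[B,Y,T],[B,-Y,T],[-.093,.06,.074],[-.093,-.06,.074]],[[311.25,199.5],[334.5,225],[357,187],[385.5,211.2],[306,201.75],[328.75,228.75]])]
for o in (bo,bo[:]): 
    v,r=fit(o,[.7,0,.012,0]); print('bin',v); print(r); break
X,Y,T=.03,.045,.032
ko=[(a,[[-X,-Y,T],[X,-Y,T],[X,Y,T],[X,-Y,0],[X,Y,0],[-X,Y,T]],[[373.75,216.75],[375.5,232],[415.5,233.75],[375,242],[413.75,243.75],[411.75,220]]),
 (b,[[-X,Y,T],[-X,-Y,T],[X,-Y,T],[-X,-Y,0],[X,-Y,0],[-X,Y,0]],[[206.75,188.75],[220,201.25],[237.5,196.25],[219.5,210.5],[238,203.75],[208,196.25]])]
v,r=fit(ko,[.6,.3,0,0]); print('block',v); print(r)
ho=[(a,[[-.006,-.028,.071],[-.006,.028,.071]],[[385,205],[409.5,206.2]]),(b,[[-.006,.028,.071],[-.006,-.028,.071],[.006,-.028,.071]],[[215,173.75],[221.75,182.5],[226.25,181.25]])]
v,r=fit(ho,[.6,.3,.01,0]); print('holder',v); print(r)
E
```

```text
bin [ 0.6886 -0.0727  0.0085 -0.0865]
[[-1.7 -0.9]
 [ 0.6  0.8]
 [-1.   1.5]
 [ 0.6  1.1]
 [-0.6 -0.2]
 [-0.2 -0.6]
 [-1.3  0.2]
 [-0.5 -0.4]
 [ 1.5  0.5]
 [ 0.2 -0.9]
 [-1.3  0.7]
 [-2.2 -3.1]]
block [ 0.4674  0.2509 -0.0041  0.0292]
[[-0.3  0.3]
 [ 0.4 -0.5]
 [ 0.4  0.1]
 [-0.9  0.8]
 [-0.3  1.4]
 [-0.1 -0.8]
 [-0.2 -0.9]
 [-1.2 -0.4]
 [-0.  -1. ]
 [ 0.3 -0.3]
 [ 0.2  0.7]
 [-0.4  0.6]]
holder [ 0.4665  0.2505  0.0054 -0.0086]
[[-0.5  0. ]
 [-0.1  0.7]
 [-0.3  0.2]
 [ 0.1 -0.7]
 [-0.5 -0.4]]
```

The fits agree with the given sizes to a few mm: bin yaw is about -0.09 rad, block yaw about 0. Moving above the block.

Call:
servo_tool(
  plan=[
    [0.2,-0.43,0,0,0,-0.08],
    [0.41,-0.85,0,0,0,-0.153],
  ],
  grip=0,
)

```text
t: 0.4
tool_pos: [0.3024, 0.5901, 0.2307]
orientation: [0.301, 0.954, -0.0, 0.0]
force: [0.7, 0.1, 0.7]
grip_width: 1.0
grip_force: 0.0
```

Call:
servo_tool(
  plan=[
    [0.2,-0.43,0,0,0,-0.08],
    [0.41,-0.85,0,0,0,-0.153],
  ],
)

```text
t: 0.65
tool_pos: [0.3438, 0.5047, 0.2312]
orientation: [0.414, 0.91, -0.0, 0.0]
force: [0.5, 0.6, -0.2]
grip_width: 0.996
grip_force: 0.0
```

Call:
servo_tool(
  plan=[
    [0.2,-0.43,0,0,0,-0.08],
    [0.41,-0.85,0,0,0,-0.153],
  ],
)

```text
t: 0.9
tool_pos: [0.3848, 0.4197, 0.2312]
orientation: [0.52, 0.854, -0.0, 0.0]
force: [0.9, 0.6, 0.3]
grip_width: 0.999
grip_force: 0.0
```

Call:
servo_tool(
  plan=[
    [0.2,-0.43,0,0,0,-0.08],
    [0.41,-0.85,0,0,0,-0.153],
  ],
)

```text
t: 1.15
tool_pos: [0.4258, 0.3348, 0.2313]
orientation: [0.619, 0.786, -0.0, 0.0]
force: [0.9, 0.2, -0.0]
grip_width: 1.0
grip_force: 0.0
```

Call:
servo_tool(
  plan=[
    [0.2,-0.43,-0.2,0,0,-0.08],
    [0.42,-0.85,-0.3,0,0,-0.153],
    [0.42,-0.85,-0.3,0,0,-0.153],
    [0.42,-0.85,-0.3,0,0,-0.153],
    [0.42,-0.85,-0.3,0,0,-0.153],
  ],
)

```text
t: 1.78
tool_pos: [0.4669, 0.2525, 0.2014]
orientation: [0.706, 0.708, 0.0, -0.0]
force: [-0.2, 0.3, 0.6]
grip_width: 1.0
grip_force: 0.0
```

Run:
```python
from h import *
s=snap('wrist','w1'); o=ctrl.get_obs(); print(o['t'],o['tool_pos'],R.from_quat(o['orientation']).as_matrix().round(3),s['position'],o['qpos'])
P=np.array([[x*1.,y,z] for z in(.071,) for x in(-.006,.006) for y in(-.028,.028)])+[.4665,.2505,.01]
print(proj(s,P))
im=s['image'][:,:,::-1]; cv2.imwrite('pics/w1b.png',cv2.resize(im,(800,600),interpolation=cv2.INTER_CUBIC))
```

```text
1.825 [0.46692552 0.25250797 0.201414  ] [[-0.003  1.     0.   ]
 [ 1.     0.003  0.001]
 [ 0.001  0.    -1.   ]] [0.46740629 0.334028   0.34493931] [-0.83739903  0.42277343  0.32499225  2.08821285 -0.2156598   0.66137089
 -0.36532721]
[[270.43838692 236.24674824]
 [270.02358208 173.67947213]
 [284.06842724 236.26680343]
 [284.52170627 173.69575865]]
```

View pics/w1b.png

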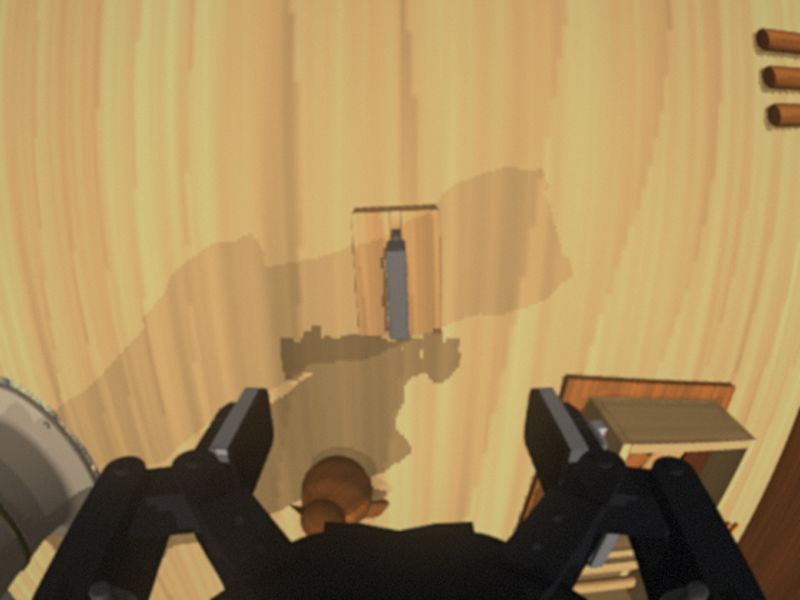

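The holder top edges run (386,250)/(405,250) to (390,340)/(410,340) in the enlarged view. That gives a centre of about (0.468, 0.249) and a yaw of about 0.04, consistent with the first fit. Descending to grasp.

Call:
servo_tool(
  plan=[
    [0.01,-0.03,-0.3,0,0,0.025],
    [0.01,-0.03,-0.6,0,0,0.025],
    [0.01,-0.03,-0.9,0,0,0.025],
  ],
)

```text
t: 2.2
tool_pos: [0.4681, 0.2495, 0.1107]
orientation: [0.692, 0.722, 0.0, -0.0]
force: [0.2, 0.7, 0.6]
grip_width: 1.004
grip_force: 0.0
```

Call:
servo_tool(
  plan=[
    [0,0,-0.3,0,0,0],
    [0,0,-0.64,0,0,0],
    [0,0,-0.64,0,0,0],
    [0,0,-0.64,0,0,0],
  ],
)

```text
t: 2.7
tool_pos: [0.4686, 0.2488, 0.0481]
orientation: [0.693, 0.721, 0.0, 0.0]
force: [-0.0, 0.1, -0.8]
grip_width: 0.997
grip_force: 0.0
```

Call:
servo_tool(
  plan=[
    [0,0,0,0,0,0],
    [0,0,0,0,0,0],
    [0,0,0,0,0,0],
    [0,0,0,0,0,0],
    [0,0,0,0,0,0],
    [0,0,0,0,0,0],
    [0,0,0,0,0,0],
    [0,0,0,0,0,0],
  ],
  grip=1,
  squeeze=60,
)

```text
t: 3.7
tool_pos: [0.468, 0.2483, 0.0476]
orientation: [0.693, 0.721, -0.0, -0.0]
force: [-2.1, 0.2, 6.8]
grip_width: 0.135
grip_force: 58.5
```

Gripped: the opening is about 11.5 mm at 58 N. Lifting, then carrying to a viewing place beside the bin.

Call:
servo_tool(
  plan=[
    [0,0,0.2,0,0,0],
    [0,0,0.5,0,0,0],
    [0,0,1,0,0,0],
  ],
)

```text
t: 4.08
tool_pos: [0.4676, 0.2478, 0.1472]
orientation: [0.693, 0.721, -0.002, -0.0]
force: [0.7, 0.4, -0.6]
grip_width: 0.131
grip_force: 58.4
```

Call:
servo_tool(
  plan=[
    [0.1,0,0.5,0,0,0],
    [0.3,-0.4,1,0,0,-0.04],
    [0.35,-0.9,1,0,0,-0.08],
  ],
)

```text
t: 4.45
tool_pos: [0.5058, 0.1587, 0.2505]
orientation: [0.737, 0.676, 0.003, 0.001]
force: [0.8, -0.6, -1.0]
grip_width: 0.137
grip_force: 58.4
```

Call:
servo_tool(
  plan=[
    [0.2,-0.5,0,0,0,0],
    [0.35,-1,0,0,0,0],
  ],
)

```text
t: 4.7
tool_pos: [0.5387, 0.0568, 0.2476]
orientation: [0.737, 0.676, 0.0, 0.0]
force: [0.5, 0.0, -1.1]
grip_width: 0.131
grip_force: 58.4
```

Call:
servo_tool(
  plan=[
    [0.2,-0.5,0,0,0,0],
    [0.35,-1,0,0,0,0],
  ],
)

```text
t: 4.95
tool_pos: [0.5738, -0.0434, 0.2472]
orientation: [0.737, 0.676, 0.0, -0.0]
force: [0.1, 0.7, -0.9]
grip_width: 0.132
grip_force: 58.4
```

Call:
servo_tool(
  plan=[
    [0.2,-0.5,0,0,0,0],
    [0.35,-1,0,0,0,0],
    [0.35,-1,0,0,0,0],
    [0.35,-1,0,0,0,0],
    [0.35,-1,0,0,0,0],
  ],
)

```text
t: 5.58
tool_pos: [0.6082, -0.1401, 0.2471]
orientation: [0.736, 0.677, 0.0, -0.0]
force: [-0.6, 0.7, -0.7]
grip_width: 0.132
grip_force: 58.5
```

Run:
```python
from h import *
s=snap('wrist','w2'); o=ctrl.get_obs(); print(o['t'],o['tool_pos'],o['orientation'],o['grip_width'],o['grip_force'],o['force'],s['position'])
im=s['image'][:,:,::-1]; cv2.imwrite('pics/w2b.png',cv2.resize(im,(800,600),interpolation=cv2.INTER_CUBIC))
c,q=np.cos(-.0865),np.sin(-.0865)
L=np.array([[-.075,-.065,.075],[-.075,.065,.075],[.075,-.065,.075],[.075,.065,.075],[-.093,-.06,.074],[-.093,.06,.074]])
print(proj(s,L@np.array([[c,-q,0],[q,c,0],[0,0,1]]).T+[.6886,-.0727,.012])*1.4286)
```

```text
5.625 [ 0.60825449 -0.14016672  0.24723278] [ 7.36187490e-01  6.76777557e-01  1.15144890e-04 -3.22007553e-04] 0.13310109698941527 58.472580313682556 [ 0.86433722 -0.61916266 -0.8256311 ] [ 0.61580778 -0.05897342  0.39066562]
[[396.02245409 260.59881798]
 [396.13784603  64.78062028]
 [604.73347899 263.58512075]
 [615.27667516  81.69173611]
 [369.21568535 253.04611732]
 [367.99482401  72.71735743]]
```

View pics/w2b.png

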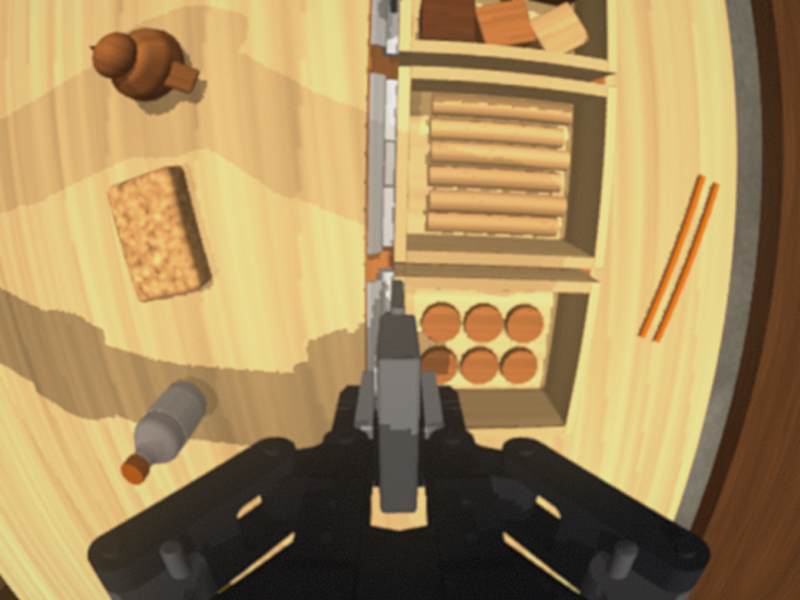

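View: bin front wall outer top runs (397,66) to (394,262), lip flare (370,73) to (367,254), close to prediction. Enlarging to refine the yaw.

Run:
```python
from h import *
im=load('w2')['image'][:,:,::-1]
cv2.imwrite('pics/c2.png',cv2.resize(im[40:195,248:438],None,fx=3.8,fy=3.8,interpolation=cv2.INTER_CUBIC))
```

```text
(no output)
```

View pics/c2.png

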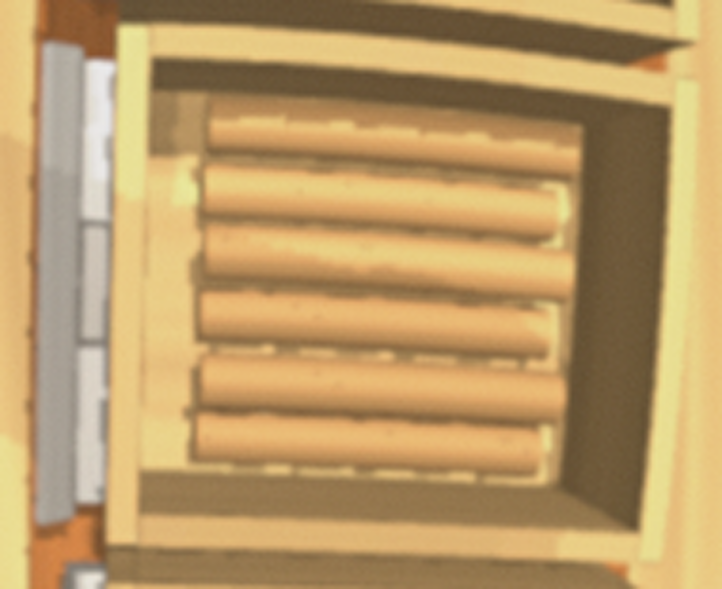

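Run:
```python
from h import *
np.set_printoptions(precision=4,suppress=True)
a,b,w=load('scene0'),load('side0'),load('w2')
F,B,Y,T=-.075,.075,.065,.075
px=np.array([[118,25],[107,545],[697,78],[660,560],[43,42],[38,523]])/3.8+[248,40]-.37
W=(w,[[F,Y,T],[F,-Y,T],[B,Y,T],[B,-Y,T],[-.093,.06,.074],[-.093,-.06,.074]],px)
bo=[(a,[[F,-Y,T],[F,Y,T],[B,-Y,T],[B,Y,T],[-.093,-.06,.074],[-.093,.06,.074]],[[220,228.2],[279.5,234.5],[195,272],[263.75,282.5],[223.75,223.5],[279.5,231]]),
 (b,[[F,Y,T],[F,-Y,T],[B,Y,T],[B,-Y,T],[-.093,.06,.074],[-.093,-.06,.074]],[[311.25,199.5],[334.5,225],[357,187],[385.5,211.2],[306,201.75],[328.75,228.75]])]
Wf=(w,[W[1][i] for i in (0,1,4,5)],px[[0,1,4,5]])
for n,o in (('wrist',[W]),('wristfront',[Wf]),('all',bo+[W,W])):
    v,r=fit(o,[.69,-.07,.012,-.09]); print(n,v,r[-6:].tolist())
    print(' home',v[0]-.07925*np.cos(v[3]),v[1]-.07925*np.sin(v[3]))
q=ctrl.get_obs()['orientation']; y=R.from_quat(q).as_matrix()[:,1]; print('tool yaw',np.arctan2(y[1],y[0]))
```

```text
wrist [ 0.6884 -0.0744  0.011  -0.1036] [[-0.2, -0.2], [0.2, -0.4], [0.1, 0.2], [0.3, 0.1], [-0.2, 0.5], [-0.2, -0.2]]
 home 0.609587906564288 -0.06624416614537082
wristfront [ 0.6885 -0.0747  0.0121 -0.1057] [[0.1, -0.3], [0.2, -0.1], [-0.0, 0.4], [-0.3, 0.1]]
 home 0.6096958440113652 -0.0663021772440144
all [ 0.6885 -0.0744  0.0099 -0.1025] [[-0.2, 0.0], [0.4, -0.7], [-0.3, 0.2], [0.1, -0.3], [-0.1, 0.7], [0.0, -0.4]]
 home 0.6096987597455162 -0.06623877935718812
tool yaw -0.08404297343856623
```

The three-view fit agrees: home is (0.6096, -0.0663) with yaw -0.104. Moving above it and checking from there.

Call:
servo_tool(
  plan=[
    [0.013,0.4,0,0,0,-0.013],
    [0.013,0.74,-0.2,0,0,-0.013],
    [0.013,0.74,-0.6,0,0,-0.013],
    [0.013,0.74,-1,0,0,-0.013],
    [0.013,0.74,-1,0,0,-0.013],
    [0.013,0.74,-1,0,0,-0.013],
    [0.013,0.74,-1,0,0,-0.013],
  ],
)

```text
t: 6.5
tool_pos: [0.6106, -0.0678, 0.149]
orientation: [0.744, 0.669, 0.001, 0.001]
force: [-0.2, 0.0, -1.1]
grip_width: 0.133
grip_force: 58.5
```

Run:
```python
from h import *
s=snap('wrist','w3'); t=snap('side','s3'); o=ctrl.get_obs(); print(o['t'],o['tool_pos'],o['orientation'],o['force'])
y=R.from_quat(o['orientation']).as_matrix()[:,1]; print('tool yaw',np.arctan2(y[1],y[0]))
im=s['image'][:,:,::-1]; u=t['image'][:,:,::-1]
A=cv2.resize(im[190:390,200:360],(480,600),interpolation=cv2.INTER_CUBIC)
B=cv2.resize(u[130:255,285:352],(320,600),interpolation=cv2.INTER_CUBIC)
cv2.imwrite('pics/c3.png',np.hstack([A,B]))
```

```text
6.6 [ 0.61032138 -0.0678048   0.1486763 ] [7.43735195e-01 6.68473472e-01 8.29251169e-04 6.99735653e-04] [-0.03406599 -0.85541849 -1.1571346 ]
tool yaw -0.10648683661168883
```

View pics/c3.png

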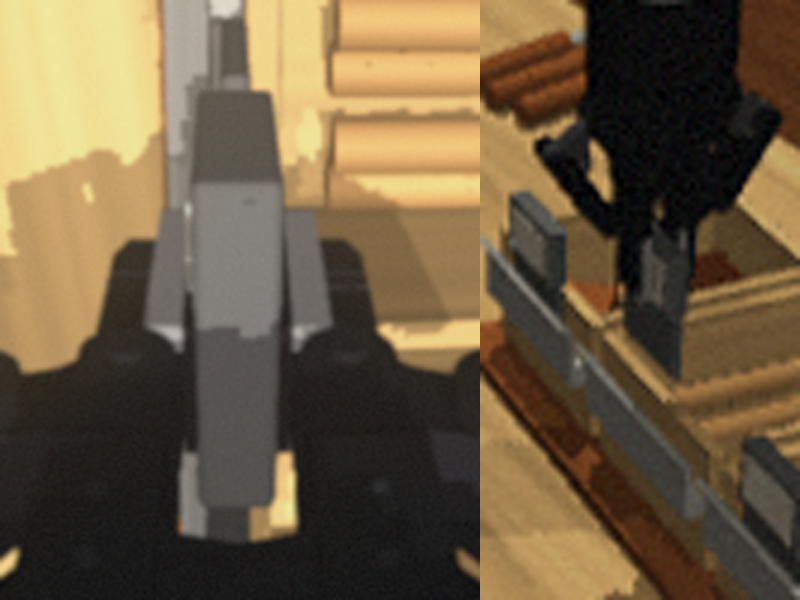

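The tongue hangs over the slot with the card outwards, in line with its neighbours. Descending into the slot gently, watching force.

Call:
servo_tool(
  plan=[
    [-0.006,0.01,-0.1,0,0,0],
    [-0.006,0.01,-0.2,0,0,0],
    [-0.006,0.01,-0.26,0,0,0],
    [-0.006,0.01,-0.32,0,0,0],
    [-0.006,0.01,-0.38,0,0,0],
    [-0.006,0.01,-0.38,0,0,0],
  ],
)

```text
t: 7.35
tool_pos: [0.6088, -0.0668, 0.1087]
orientation: [0.744, 0.668, -0.0, -0.0]
force: [-0.4, 0.0, -0.9]
grip_width: 0.134
grip_force: 58.5
```

Call:
servo_tool(
  plan=[
    [0.003,0,-0.04,0,0,0],
    [0.003,0,-0.08,0,0,0],
    [0.003,0,-0.11,0,0,0],
    [0.003,0,-0.13,0,0,0],
    [0.003,0,-0.14,0,0,0],
    [0.003,0,-0.14,0,0,0],
  ],
  squeeze=80,
)

```text
t: 8.1
tool_pos: [0.6097, -0.0668, 0.0957]
orientation: [0.744, 0.668, 0.0, 0.0]
force: [-1.7, 0.0, 6.8]
grip_width: 0.127
grip_force: 82.3
```

The spring reads about 7.7 N, so it is nearly home. Pressing on to the stops.

Call:
servo_tool(
  plan=[
    [0,0,-0.01,0,0,0],
    [0,0,-0.02,0,0,0],
    [0,0,-0.03,0,0,0],
    [0,0,-0.03,0,0,0],
    [0,0,-0.03,0,0,0],
    [0,0,-0.03,0,0,0],
  ],
)

```text
t: 8.85
tool_pos: [0.6098, -0.0668, 0.0945]
orientation: [0.744, 0.668, 0.001, 0.0]
force: [-5.9, 1.2, 26.5]
grip_width: 0.128
grip_force: 85.6
```

The force rose stiffly to 26 N at TCP z 0.0945, where home was predicted at 0.0946. Checking by eye.

Run:
```python
from h import *
t=snap('side','s4'); s=snap('wrist','w4'); o=ctrl.get_obs(); print(o['t'],o['tool_pos'],o['force'],o['grip_force'])
A=cv2.resize(s['image'][190:390,200:360,::-1],(480,600),interpolation=cv2.INTER_CUBIC)
B=cv2.resize(t['image'][145:270,285:352,::-1],(320,600),interpolation=cv2.INTER_CUBIC)
cv2.imwrite('pics/c4.png',np.hstack([A,B]))
```

```text
8.95 [ 0.6098143  -0.0668748   0.09452342] [-5.70032213  1.04860269 26.45377484] 85.6477153301239
```

View pics/c4.png

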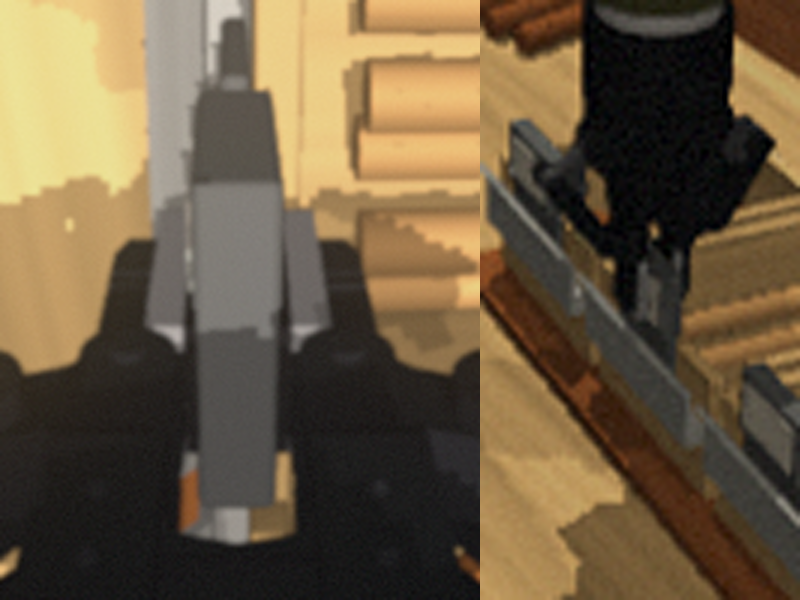

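The holder sits behind the lip, midway along it, with the card outwards and the tongue hidden. Handing in.

```bash
python3 -c "
from workcell import ctrl; print(ctrl.finish_job())"
```

```text
the job is handed in; nothing more can be done
None
```

I handed the job in with the label holder in the middle bin's lip, card outwards and still gripped, pressed on the stops at about 26 N with about 9 s of the 40 s used; no verdict came back.

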